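Slide the grating plate into the slicer box

TASK

Fit the grating plate (the one with rows of small teeth) into the slicer box: take it by its grip, feed its rounded front edge through the slot at the front of the box's deck and slide it in until it is fully home and the side catch has snapped into its notch. Work by feel and never force it - the deck sits loose and the guides crack if pushed hard - and leave the slicing plate and the lemon where they are.

Things in the scene. Friction and masses are not known exactly. Their poses are not given: they have to be found in the camera images.
- grating_plate: Loose black flat plate 150 x 84 x 5 mm, about 70 g, flat on the worktop, with a steel panel of small teeth (1.7 mm high). Origin: centre of its underside; x runs along it to the front, z up. The rounded front edge (x = +75 mm) goes in first. A notch for the catch is cut into its +y edge, 4 mm deep, from x = 50 to 64 mm.
- plate_grip (a point): Centre of the grating plate's grip: an upright block on top of its tail, 26 mm along the plate's x, 14 mm along y, standing 5 to 31 mm above the underside. The point is at x = -58, y = 0, z = 18 mm of the plate and has its axes. The plate beneath reaches 28 mm beyond the block on both sides.
- slicing_plate: Loose plate of the same outline, size, grip and axes as the grating plate, but its steel panel has one slanted blade across it and a few ribs instead of teeth. To be left where it lies.
- slicer: White box 132 x 128 x 48 mm fixed on the worktop, grey deck on top. Origin: centre of its underside; x is the direction in which plates slide in, z up. Behind the slot two grooves lead to a firm stop at x = +45 mm: a plate that is home has its origin at x = -30, z = 54 mm, the grip outside before the slot. Guides crack above 30 N between plate and slicer.
- slot (a point): Middle of the slot's floor (x = -60, y = 0, z = 54 mm of the box, its axes) if the deck stood centred. Slot 86 wide, 7.5 high, facing -x; a sill at floor level runs 12 mm out before it; the bridge over it is 16 mm deep, its top 16.5 mm above the floor. The deck sits loose: the true slot stands up to 6 mm to either side (y), not measured here.
- deck_middle (a point): On the box's centre line, 54 mm above the worktop, x = 0. How the loose deck acts: some 5 N sideways shifts it. If the slot is within about 1.5 mm of the plate's line the rounded front corners slip in; farther off, the plate's edge butts against the slot's side: back off, step sideways and try again. A tilted plate binds; once half in, it lies in the grooves by itself and can be pushed on.
- catch (a joint): Sprung wedge catch in the deck's left (+y) groove: 0 m = sprung in (also with no plate there), up to 0.006 m = pushed out by a passing plate. It meets the front edge about 20 mm before home, resists with 3 to 10 N from there and snaps into the notch 2 to 3 mm before the stop. So the first resistance is not yet home.
- lemon: Lemon, 78 x 55 x 56 mm, lying at the right. Origin: centre of its underside. A bystander.

How it is judged:
By the outcome, as a careful person would: the job done as asked, in the order asked, and still so for the second after the job is handed in, with the robot touching nothing.
It also fails if it takes over 67 s, if anything falls off the work surface, if the arm or the gripper's body presses on something with over 40 N, if the wrist force passes 120 N, or if a joint passes its speed limit or range.

ROBOT

A 6-joint arm with a two-finger parallel gripper is mounted at the origin on a cart in front of the work surface, level with it; the furniture and walls round the work are solid. World frame = base frame: x ahead of the robot, y to its left, z up, the work surface at z = 0. Lengths are in m, angles in rad, forces in N, time in s.
With the tool pointing down it reaches from about 0.375 to 0.9 m from the base axis. Payload 3.1 kg.
Tool frame: the origin (TCP) lies at the very end of the fingers, on their centre line; the grasp point (between the pads) lies 19 mm behind it (ctrl.grip_depth is the distance from the TCP to the grasp point, in m); y points along the fingers, x is the direction in which the jaws open and shut, and the axes are right-handed (so a half turn about y gives the same grasp; the last joint's range is limited). The gripper opens to 85 mm and grips with 20 to 120 N. Pads are 22 mm wide; open, the fingers measure 114 mm over their backs; the gripper's body (76 mm by 85 mm) begins 54 mm behind the grasp point. The pads swing forward as they close: fully open they stand 13 mm farther back than shut.
Start: joints at [1.085, 0.527, 1.433, -0, 1.181, -0.178], TCP at [0.189, 0.596, 0.231] pointing down, gripper open.
Joint ranges: [-3.08, 3.08], [-0.75, 2.2], [0.22, 2.44], [-1.43, 4.57], [0, 2.65], [-2.85, 2.85]. Speed limits (rad/s): [2.79, 2.79, 3.14, 3.14, 3.14, 3.14].

INTERFACE

Orientations are given as a 3x3 rotation matrix whose columns are the frame's x, y, z axes.
In Python, from bench import ctrl gives the robot as it stands.
- The arm moves only by the tool servo_tool, never from a script. Its argument "motion" is one flat list of numbers, 7 for each row, row after row: the finger opening in cm, from 0 to 8.54, then the shift along the tool's x, y, z in cm, then the turn, a rotation vector about the tool's x, y, z in degrees. In form: [grip, dx, dy, dz, ax, ay, az, grip, dx, dy, dz, ax, ay, az, ...]. A call has 1 to 5 rows; each row is the pose to reach, as a shift and turn from the pose commanded when the call began, along the tool's axes at that moment; what a row does not reach only later rows make up. A row lasts 1/8 s, in which the tool goes at most 62.5 mm and 10.7 degrees, less where a joint would pass 70% of its speed; a pose out of reach is approached as far as the arm can. A call with a gripper value outside its range is refused whole. The fingers move at their own pace and stop on an object; "grip_force" is the grip in N (left out, the last holds). Time passes only in rows, so rows that repeat a pose let the fingers close. It gives the time, the measured TCP pose, the force and the opening at its end, in the units of the state.
- ctrl.read_state(): the state, without advancing time (a new reading comes with each control period).
- ctrl.read_camera(name): name is "scene" or "top" or "wrist"; returns a dict with "color" (420x560x3 uint8, blue, green, red), "K" (3x3 intrinsics, pixels), "world_to_cam" (4x4, takes a point from world to camera coordinates). Camera axes: x right, y down, z forward; pixel columns grow to the right and rows downward; lengths in m; the calibration is good to about 2 mm. A picture is of the moment at which its call begins. There is no depth.
- ctrl.sign_off(): hands the job in, once; it reports no verdict.
Trained networks look in the newest picture that a camera, given by its name, has taken for a name from the list of things; names that differ only in an ending like _2 or _b are one class to them, and where a whole thing is asked for, a point or a joint stands for the part that bears it (a point fixed in the world has none). Each returns a list of dicts, best first, with "p" (0 to 1); they miss things now and then, are a little off and sometimes report something else, mostly with a low value. They report only what shows in the picture. A call takes as long as a camera call.
- ctrl.recognise(camera, label): "xyz" ([x, y, z] in m, in the coordinates of the camera as it stood for that picture, good to about 4 mm: the middle of the surface that is visible of it).
- ctrl.cut_out(camera, label): "mask" (420x560 bool, what is visible of it).
- ctrl.tip_of(camera, label): "xyz" ([x, y, z] in m, in the coordinates of the camera as it stood for that picture, good to about 4 mm: a listed point, or the origin of a listed thing).
The state is a dict: "time": time; "joint_pos": joint angles; "joint_vel": joint speeds; "effort": joint torques, N m; "eef_pos": TCP position; "ee_rot": TCP orientation; "wrist_force": force on the tool from outside, world axes, zero at the start; "torque": the same for the moment, N m; "width": finger opening in m.
Only numpy, scipy, OpenCV 4.12 (cv2) and the standard library are available. Lean on these libraries where they do the work, as an engineer would, in place of code of your own. Each camera call takes 0.05 s, during which the arm holds its last target. There are 200 camera calls.

## Working session

There is one attempt and no reset: what is moved stays moved. The work goes in short steps, Python scripts to look and compute and a tool call to move; the robot and the scene stay as the last step left them, time stands still between calls to the robot, and variables do not carry over. Pictures are saved under pics/ and viewed, about 8 in all and at most 12, crops included, and the job is handed in when it is done.

Besides the shell and the picture viewer there is one more tool, called after "Request:" as name(argument=value, ...) on one line, values as JSON. servo_tool: Moves the arm, as the interface text tells. Its arguments: {"type":"object","properties":{"motion":{"type":"array","items":{"type":"number"}},"grip_force":{"type":"number"}},"required":["motion"]}

```bash
mkdir -p pics; ls
cat > h.py <<'E'
from bench import ctrl
import numpy as np, cv2
def look(cam):
    c=ctrl.read_camera(cam); c['inv']=np.linalg.inv(c['world_to_cam']); return c
def w(c,p): return (c['inv']@np.append(p,1))[:3]
def ray(c,uv,z):
    d=c['inv'][:3,:3]@np.linalg.inv(c['K'])@np.array([uv[0],uv[1],1.]); o=c['inv'][:3,3]
    return o+d*(z-o[2])/d[2]
def proj(c,p):
    q=c['K']@(c['world_to_cam']@np.append(p,1))[:3]; return q[:2]/q[2]
np.set_printoptions(precision=4,suppress=True)
E
python3 - <<'E'
from h import *
for cam in ['top','scene']:
    c=look(cam); cv2.imwrite(f'pics/{cam}0.png',c['color'])
    for l in ['grating_plate','plate_grip','slicing_plate','slicer','slot','deck_middle','catch','lemon']:
        for f in ('recognise','tip_of'):
            try:
                for d in getattr(ctrl,f)(cam,l)[:2]: print(cam,l,f,round(d['p'],2),w(c,d['xyz']))
            except Exception as e: print(cam,l,f,e)
s=ctrl.read_state(); print(s['time'],s['eef_pos'],s['ee_rot'],s['width'])
E
```

```text
pics
top grating_plate recognise 0.78 [ 0.464  -0.0201  0.0049]
top grating_plate tip_of 0.58 [ 0.4674 -0.0151 -0.0039]
top plate_grip recognise 0.8 [ 0.4635 -0.0144  0.0052]
top plate_grip tip_of 0.82 [ 0.524  -0.0248  0.0173]
top slicing_plate recognise 0.61 [ 0.473  -0.1861  0.0083]
top slicing_plate tip_of 0.66 [ 0.4756 -0.192   0.0028]
top slicer recognise 0.68 [ 0.7143 -0.0414  0.0527]
top slicer tip_of 0.91 [ 0.713  -0.0425 -0.0028]
top slot recognise 0.84 [ 0.7117 -0.0417  0.0517]
top slot tip_of 0.62 [ 0.6542 -0.0298  0.0505]
top deck_middle recognise 0.77 [ 0.7166 -0.0432  0.0555]
top deck_middle tip_of 0.73 [ 0.7142 -0.0448  0.0586]
top catch recognise 0.52 [ 0.7474 -0.0094  0.0622]
top catch tip_of it knows: deck_middle, grating_plate, lemon, plate_grip, slicer, slicing_plate, slot
top lemon recognise 0.83 [ 0.6714 -0.2697  0.0478]
top lemon recognise 0.52 [ 0.7469 -0.0108  0.0642]
top lemon tip_of 0.92 [ 0.6758 -0.2752  0.001 ]
scene grating_plate recognise 0.79 [ 0.4599 -0.0157  0.0085]
scene grating_plate tip_of 0.96 [ 0.4631 -0.0174 -0.0006]
scene plate_grip recognise
[... 222 characters left out ...]
_plate tip_of 0.63 [ 0.4691 -0.1827 -0.002 ]
scene slicer recognise 0.76 [ 0.7077 -0.0382  0.0503]
scene slicer tip_of 0.91 [ 0.7104 -0.041  -0.0044]
scene slot recognise 0.85 [ 0.7065 -0.0364  0.0529]
scene slot tip_of 0.57 [ 0.6514 -0.0275  0.0534]
scene deck_middle recognise 0.89 [ 0.7094 -0.0428  0.0574]
scene deck_middle tip_of 0.71 [ 0.711  -0.0403  0.0553]
scene catch tip_of it knows: deck_middle, grating_plate, lemon, plate_grip, slicer, slicing_plate, slot
scene lemon recognise 0.64 [ 0.6632 -0.2674  0.0378]
scene lemon tip_of 0.8 [ 0.6735 -0.2785 -0.0021]
1.6 [0.1887 0.5958 0.2313] [[ 0.3021  0.     -0.9533]
 [ 0.9533  0.      0.3021]
 [ 0.     -1.      0.    ]] 0.08554947693165926
```

View pics/top0.png

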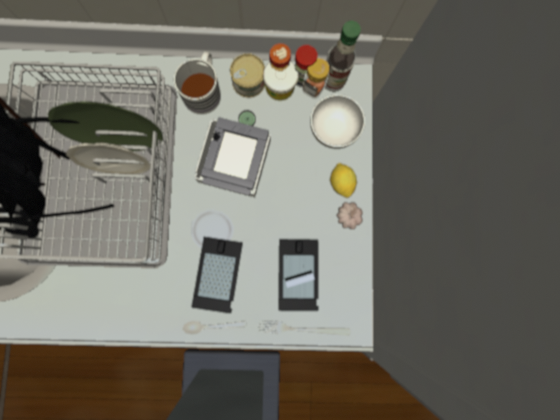

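View pics/scene0.png

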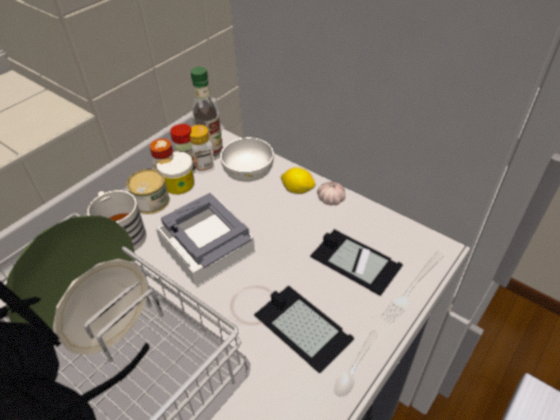

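The top picture shows the grating plate at pixel (217,275). Its grip is at (221,247), on the slicer side, and its notch is lower right, so its front points at the robot and it must be turned about 180°. The slicer is at (235,155) with the slot facing the robot. The scene view agrees.

```bash
cat >> h.py <<'E'
from scipy.spatial.transform import Rotation as Ro
def Rdown(phi):
    p=np.radians(phi); x=np.array([np.cos(p),np.sin(p),0]); y=np.array([0,0,-1.]); return np.c_[x,y,np.cross(x,y)]
def go(pos,phi):
    s=ctrl.read_state(); R=s['ee_rot']
    print('at',s['eef_pos'],'phi',np.degrees(np.arctan2(R[1,0],R[0,0])).round(2),'t',s['time'],'F',s['wrist_force'],'w',s['width'])
    print('-> cm',100*R.T@(np.array(pos)-s['eef_pos']),'rotvec deg',np.degrees((Ro.from_matrix(R).inv()*Ro.from_matrix(Rdown(phi))).as_rotvec()))
E
python3 - <<'E'
from h import *
c=look('top')
for l,z in [('grating_plate',.005),('slicing_plate',.005),('slicer',.07)]:
    for d in ctrl.cut_out('top',l)[:1]:
        m=d['mask'].astype(np.uint8)
        cs=max(cv2.findContours(m,0,1)[0],key=cv2.contourArea)[:,0,:]
        P=np.array([ray(c,p,z)[:2] for p in cs],np.float32)
        r=cv2.minAreaRect(P); print(l,d['p'],r)
go([.40,.1,.25],77)
go([.46,-.03,.25],81)
E
```

```text
grating_plate 0.79 ((0.46625393629074097, -0.01787767931818962), (0.0858285203576088, 0.15117870271205902), 83.19349670410156)
slicing_plate 0.75 ((0.4697318971157074, -0.1863846629858017), (0.1519697904586792, 0.08759929984807968), 1.7170569896697998)
slicer 0.67 ((0.704426646232605, -0.04466155171394348), (0.13062116503715515, 0.14386332035064697), 77.03408813476562)
at [0.1887 0.5958 0.2313] phi 72.42 t 1.8 F [0.1388 1.6412 0.1478] w 0.08561581899670076
-> cm [-40.882   -1.8658 -35.1167] rotvec deg [ 0.0005 -4.5788 -0.0056]
at [0.1887 0.5958 0.2313] phi 72.42 t 1.8 F [0.1388 1.6412 0.1478] w 0.08561581899670076
-> cm [-51.4629  -1.8647 -44.7628] rotvec deg [ 0.0003 -8.5788 -0.0056]
```

Request:
servo_tool(motion=[8.5, -7, -1.5, -6, 0, -1, 0, 8.5, -14, -1.9, -12, 0, -2, 0, 8.5, -21, -1.9, -18, 0, -3, 0, 8.5, -28, -1.9, -24, 0, -4, 0, 8.5, -34, -1.9, -29, 0, -4.6, 0])

```text
time: 2.42
eef_pos: [0.3111, 0.3074, 0.2496]
ee_rot: [[0.224, 0.002, -0.975], [0.975, 0.001, 0.224], [0.001, -1.0, -0.001]]
wrist_force: [1.3, 1.2, 0.3]
width: 0.0851
```

```bash
python3 -c "
from h import *
go([.46,-.03,.25],83)"
```

```text
at [0.3111 0.3074 0.2496] phi 77.08 t 2.425 F [1.256  1.2127 0.3128] w 0.0851358712990183
-> cm [-29.5586  -0.0403 -22.0593] rotvec deg [ 0.084  -5.9172  0.0509]
```

Request:
servo_tool(motion=[8.5, -6, 0, -5, 0, -1, 0, 8.5, -12, 0, -10, 0, -2, 0, 8.5, -18, 0, -15, 0, -3, 0, 8.5, -24, 0, -20, 0, -4, 0, 8.5, -24, 0, -20, 0, -4, 0])

```text
time: 3.05
eef_pos: [0.4521, 0.0281, 0.2495]
ee_rot: [[0.157, 0.001, -0.988], [0.988, 0.0, 0.157], [0.0, -1.0, -0.001]]
wrist_force: [0.4, 0.9, -0.2]
width: 0.0851
```

```bash
python3 -c "
from h import *
c=look('wrist'); print(c['inv'])
go([.46,-.03,.25],83)"
```

```text
[[ 0.1577  0.9538  0.2558  0.3871]
 [ 0.9875 -0.1521 -0.0418  0.0391]
 [-0.001   0.2592 -0.9658  0.3922]
 [ 0.      0.      0.      1.    ]]
at [0.4577 0.0211 0.2501] phi 80.75 t 3.1 F [ 3.8225 -4.2205  0.9854] w 0.08480593755823292
-> cm [-5.0105  0.0398 -1.047 ] rotvec deg [ 0.5069 -2.248  -0.2998]
```

Request:
servo_tool(motion=[8.5, -4.5, 0, 0, 0, -2.2, 0, 8.5, -4.5, 0, 0, 0, -2.2, 0])

```text
time: 3.35
eef_pos: [0.4443, -0.0164, 0.2492]
ee_rot: [[0.123, 0.0, -0.992], [0.992, -0.0, 0.123], [-0.0, -1.0, -0.0]]
wrist_force: [-0.1, 0.2, 0.0]
width: 0.0848
```

Run:
```python
from h import *
c=look('wrist'); cv2.imwrite('pics/w0.png',c['color'])
for l in ['grating_plate','plate_grip','slicer','slot','deck_middle']:
    for f in ('recognise','tip_of'):
        for d in getattr(ctrl,f)('wrist',l)[:1]: print(l,f,round(d['p'],2),w(c,d['xyz']))
for l,z in [('grating_plate',.005),('slicer',.07)]:
    for d in ctrl.cut_out('wrist',l)[:1]:
        m=d['mask'].astype(np.uint8)
        cs=max(cv2.findContours(m,0,1)[0],key=cv2.contourArea)[:,0,:]
        P=np.array([ray(c,p,z)[:2] for p in cs],np.float32)
        print(l,d['p'],cv2.minAreaRect(P))
np.savez('w0.npz',**c)
go([.52,-.025,.25],83)
```

```text
grating_plate recognise 0.74 [ 0.4644 -0.0131  0.0055]
grating_plate tip_of 0.7 [ 0.4706 -0.0158  0.0015]
plate_grip recognise 0.77 [ 0.468  -0.0172  0.0015]
plate_grip tip_of 0.94 [ 0.5288 -0.0206  0.0174]
slicer recognise 0.83 [ 0.6461 -0.0344  0.0312]
slicer tip_of 0.68 [ 0.7121 -0.04   -0.0001]
slot recognise 0.65 [ 0.6438 -0.0335  0.0342]
slot tip_of 0.6 [ 0.6523 -0.0301  0.0569]
deck_middle recognise 0.93 [ 0.6455 -0.0325  0.0324]
slicer 0.71 ((0.619987964630127, -0.024764493107795715), (0.11645945906639099, 0.0409102700650692), 77.09293365478516)
at [ 0.4442 -0.014   0.2492] phi 83.25 t 4.0 F [-0.0047  2.0173 -0.585 ] w 0.08505183716566286
-> cm [-0.2057 -0.0843 -7.6538] rotvec deg [ 0.0035  0.254  -0.002 ]
```

View pics/w0.png

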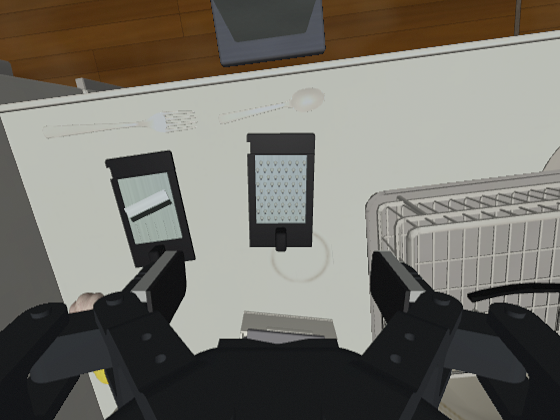

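The wrist picture shows the grating plate with corners about (247,134), (315,134), (313,247), (250,247) and its grip at (281,240). The slicer's front is at (290,325). I'll fit the plate edges and enlarge the slicer in the top view.

Run:
```python
from h import *
c=dict(np.load('w0.npz')); g=cv2.cvtColor(c['color'],6).astype(float)
def edge_rows(rows,c0,c1,rise):  # subpixel column of edge
    out=[]
    for r in rows:
        d=np.diff(g[r,c0:c1]); k=np.argmax(d if rise else -d); out.append((c0+k+.5,r))
    return out
def fit(pts,z):
    P=np.array([ray(c,p,z)[:2] for p in pts],np.float32); vx,vy,x,y=cv2.fitLine(P,cv2.DIST_HUBER,0,.01,.01).ravel(); 
    return np.array([x,y]),np.degrees(np.arctan(vy/vx))
L=edge_rows(range(160,235),238,262,False); R=edge_rows(range(160,235),303,325,True)
pl,al=fit(L,.005); pr,ar=fit(R,.005)
a=np.radians((al+ar)/2); n=np.array([-np.sin(a),np.cos(a)])
print('edges',pl,al,pr,ar,'width',n@(pr-pl))
F=[]
for col in range(260,305):
    d=-np.diff(g[120:150,col]); F.append((col,120+np.argmax(d)+.5))
pf,af=fit(F,.005); print('front',pf,af)
B=[]
for col in list(range(256,270))+list(range(292,308)):
    d=np.diff(g[236:258,col]); B.append((col,236+np.argmax(d)+.5))
pb,ab=fit(B,.005); print('tail',pb,ab)
u=np.array([np.cos(a),np.sin(a)]); print('len',u@(pb-pf))
mid=u*(u@(pf+pb)/2)+n*(n@(pl+pr)/2); print('centre',mid,'yaw',np.degrees(a),'grip',mid+u*.058)
t=look('top'); np.savez('t0.npz',**t)
x0,y0,k=190,108,8
cr=cv2.resize(t['color'][y0:y0+96-6,x0:x0+90],None,fx=k*.8,fy=k*.8,interpolation=cv2.INTER_CUBIC); cv2.imwrite('pics/tcrop.png',cr)
```

```text
edges [ 0.467  -0.0578] -7.0444427 [0.4705 0.0261] -6.752246 width 0.083757855
front [ 0.3917 -0.0042] 82.8812
tail [ 0.5403 -0.0182] 82.91897
len 0.14913061
centre [ 0.4655 -0.0154] yaw -6.8983436 grip [ 0.5231 -0.0224]
```

View pics/tcrop.png

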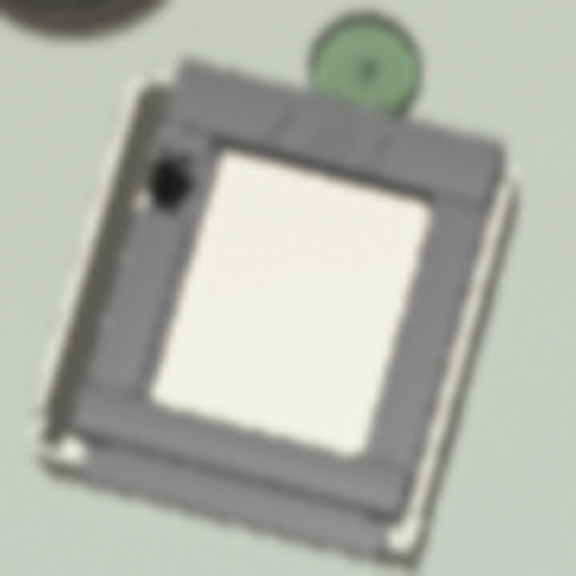

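The crop shows the deck displaced to the right (-y): the gap on the left rim is wide and the right one narrow. I'll quantify it.

Run:
```python
from h import *
c=dict(np.load('t0.npz'))
f=lambda p,z: ray(c,(190+(p[0]+.5)/6.4-.5,108+(p[1]+.5)/6.4-.5),z)[:2]
print('cam',c['inv'][:3,3])
def pair(n,l,r,z):
    A=[f(p,z) for p in l]; B=[f(p,z) for p in r]
    ang=[np.degrees(np.arctan2(*(q[0]-q[1])[::-1])) for q in (A,B)]
    a=np.radians(-13); nn=np.array([-np.sin(a),np.cos(a)])
    la=nn@np.mean(A,0); rb=nn@np.mean(B,0)
    print(n,'ang',ang,'y left/right/mid',la,rb,(la+rb)/2,'width',la-rb)
pair('box',[(140,80),(38,445)],[(520,200),(425,560)],.048)
pair('box',[(140,80),(38,445)],[(520,200),(425,560)],.054)
pair('deck',[(185,60),(75,430)],[(507,150),(405,515)],.0705)
pair('deck',[(185,60),(75,430)],[(507,150),(405,515)],.062)
pair('opening',[(218,150),(150,400)],[(434,205),(366,455)],.062)
pair('opening',[(218,150),(150,400)],[(434,205),(366,455)],.054)
a=np.radians(-13); u=np.array([np.cos(a),np.sin(a)]); nn=np.array([-np.sin(a),np.cos(a)])
for p in [(.713,-.0425),(.7104,-.041),(.7121,-.04),(.654,-.0298),(.6514,-.0275),(.6523,-.0301)]: print('tip y,x',nn@p,u@p)
for n,p,z in [('sill front',(230,512),.054),('bridge front',(235,470),.0705),('back',(345,103),.0705)]: print(n,u@f(p,z))
go([.5231,-.0224,.10],83.1)
```

```text
cam [ 0.4813 -0.1186  0.9052]
box ang [np.float64(-12.18216138174924), np.float64(-12.544651146044217)] y left/right/mid 0.18032956707418774 0.05074709844912158 0.11553833276165465 width 0.12958246862506617
box ang [np.float64(-12.182161381749253), np.float64(-12.544651146044233)] y left/right/mid 0.179016551020909 0.050341129536092835 0.11467884027850092 width 0.12867542148481614
deck ang [np.float64(-13.20555625442403), np.float64(-13.272715830637535)] y left/right/mid 0.16455745111469133 0.05817026349472777 0.11136385730470955 width 0.10638718761996356
deck ang [np.float64(-13.205556254424044), np.float64(-13.272715830637521)] y left/right/mid 0.16630708185137671 0.058836484447814114 0.11257178314959541 width 0.1074705974035626
opening ang [np.float64(-12.07256223569653), np.float64(-12.72530157278327)] y left/right/mid 0.1471342498981919 0.07623290076805248 0.11168357533312219 width 0.07090134913013943
opening ang [np.float64(-12.072562235696546), np.float64(-12.725301572783286)] y left/right/mid 0.14859904956996678 0.0770249892519575 0.11281201941096214 width 0.07157406031800928
tip y,x 0.11897937399380325 0.704286276001487
tip y,x 0.11985605634968706 0.7014154872515297
tip y,x 0.12121284320685684 0.7028469653073205
tip y,x 0.11808176161028772 0.643941563788991
tip y,x 0.11973794001799969 0.6408908141955585
tip y,x 0.11740703379846755 0.6423526199951594
sill front 0.632941874829834
bridge front 0.6435178569727674
back 0.7672264300272087
at [ 0.4442 -0.0141  0.2491] phi 83.24 t 4.05 F [-0.2365 -0.9071  1.0801] w 0.0846297170895945
-> cm [ 0.0992 14.9147 -7.9315] rotvec deg [0.0008 0.1416 0.0007]
```

Request:
servo_tool(motion=[5, 0.1, 4, -4, 0, 0.15, 0, 5, 0.1, 9, -7.93, 0, 0.15, 0, 5, 0.1, 14.9, -7.93, 0, 0.15, 0, 5, 0.1, 19.5, -7.93, 0, 0.15, 0, 5, 0.1, 19.5, -7.93, 0, 0.15, 0])

```text
time: 4.68
eef_pos: [0.5204, -0.022, 0.051]
ee_rot: [[0.121, -0.008, -0.993], [0.993, 0.002, 0.121], [0.001, -1.0, 0.009]]
wrist_force: [0.4, -0.1, -0.1]
width: 0.0499
```

Run:
```python
from h import *
go([.5231,-.0224,.008],83.1)
c=look('wrist')
for f in ('tip_of',):
  for d in getattr(ctrl,f)('wrist','plate_grip')[:1]: print(d['p'],w(c,d['xyz']))
cv2.imwrite('pics/w1.png',c['color'])
```

```text
at [ 0.5204 -0.022   0.051 ] phi 83.06 t 4.675 F [ 0.4204 -0.0528 -0.092 ] w 0.04991769409929873
-> cm [-0.0103  4.2939 -0.3125] rotvec deg [-0.4953 -0.0433  0.0671]
0.6 [ 0.5307 -0.0248  0.0183]
```

View pics/w1.png

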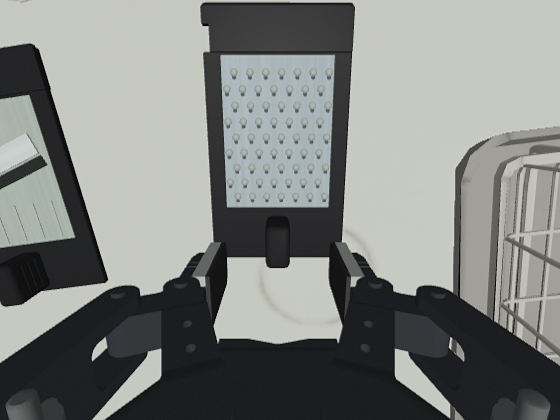

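The grip at (278,240) lies between the pads (centre about col 281), roughly 1.5 mm towards -y. I'm descending with that correction, then closing.

Request:
servo_tool(motion=[4, -0.12, 2, -0.25, 0, 0, 0, 4, -0.12, 4.2, -0.25, 0, 0, 0, 4, -0.12, 4.25, -0.25, 0, 0, 0, 1, -0.12, 4.25, -0.25, 0, 0, 0, 1, -0.12, 4.25, -0.25, 0, 0, 0], grip_force=60)

```text
time: 5.4
eef_pos: [0.5268, -0.0244, 0.0137]
ee_rot: [[0.121, 0.004, -0.993], [0.993, -0.001, 0.121], [-0.0, -1.0, -0.004]]
wrist_force: [-1.1, -0.5, 6.5]
width: 0.0127
```

Request:
servo_tool(motion=[1, 0, 0, 0, 0, 0, 0, 1, 0, 0, 0, 0, 0, 0, 1, 0, 0, 0, 0, 0, 0])

```text
time: 5.78
eef_pos: [0.5268, -0.0244, 0.0137]
ee_rot: [[0.121, 0.004, -0.993], [0.993, -0.001, 0.121], [-0.0, -1.0, -0.004]]
wrist_force: [-0.8, 0.4, 6.9]
width: 0.0124
```

Request:
servo_tool(motion=[3, 0, 0, 0, 0, 0, 0, 3, 0, 0, 0.2, 0, 0, 0, 3, 0, 0, 0.25, 0, 0, 0])

```text
time: 6.15
eef_pos: [0.5226, -0.0237, 0.0117]
ee_rot: [[0.121, -0.0, -0.993], [0.993, 0.0, 0.121], [0.0, -1.0, 0.0]]
wrist_force: [-0.1, -0.6, 0.3]
width: 0.03
```

Request:
servo_tool(motion=[3, 0, 0.25, 0, 0, 0, 0, 3, 0, 0.35, 0, 0, 0, 0, 3, 0, 0.35, 0, 0, 0, 0])

```text
time: 6.52
eef_pos: [0.5228, -0.0238, 0.0079]
ee_rot: [[0.121, -0.0, -0.993], [0.993, 0.0, 0.121], [0.0, -1.0, 0.0]]
wrist_force: [-0.2, 1.0, 0.7]
width: 0.03
```

Request:
servo_tool(motion=[1, 0, 0, 0, 0, 0, 0, 1, 0, 0, 0, 0, 0, 0, 1, 0, 0, 0, 0, 0, 0, 1, 0, 0, 0, 0, 0, 0], grip_force=60)

```text
time: 7.02
eef_pos: [0.5231, -0.0238, 0.0082]
ee_rot: [[0.121, 0.0, -0.993], [0.993, -0.0, 0.121], [-0.0, -1.0, -0.0]]
wrist_force: [0.2, -0.2, 1.3]
width: 0.013
```

Request:
servo_tool(motion=[1, 0, -1, 0, 0, 0, 0, 1, 0, -3, 0, 0, 0, 0, 1, 0, -5, 0, 0, 0, 0, 1, 0, -5, 0, 0, 0, 0])

```text
time: 7.52
eef_pos: [0.5239, -0.024, 0.0597]
ee_rot: [[0.121, 0.003, -0.993], [0.993, -0.001, 0.121], [-0.001, -1.0, -0.003]]
wrist_force: [-0.1, 0.2, -0.3]
width: 0.0128
```

Run:
```python
from h import *
go([.49,-.0224,.19],83.1)
c=look('wrist')
cv2.imwrite('pics/w2.png',c['color'])
```

```text
at [ 0.5239 -0.024   0.0597] phi 83.08 t 7.525 F [-0.0685  0.199  -0.2615] w 0.012752106601104264
-> cm [ -0.2532 -13.043    3.3438] rotvec deg [ 0.199  -0.0218 -0.029 ]
```

View pics/w2.png

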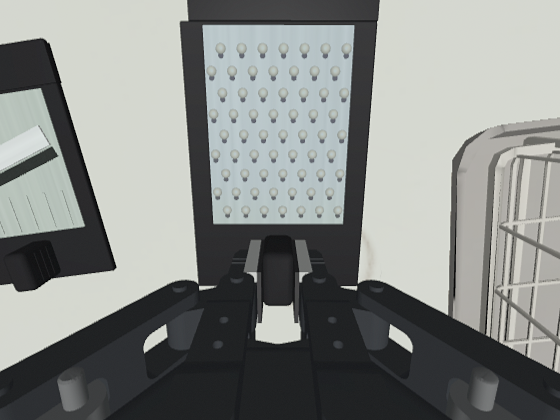

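The plate is held. Its side edges run from (198,285) to (181,25) and from (358,285) to (378,25). I'll work out the plate's pose in the tool frame from them.

```bash
cat >> h.py <<'E'
def plate_pose(rows,l0,l1,r0,r1,save=None):
    """pose of held plate's top surface from its two long edges (84 mm apart), wrist camera"""
    c=look('wrist'); g=cv2.GaussianBlur(cv2.cvtColor(c['color'],6),(3,3),0).astype(float)
    s=ctrl.read_state(); R=s['ee_rot']; t=s['eef_pos']; Ki=np.linalg.inv(c['K'])
    L=[];Rr=[]
    for r in rows:
        L.append((l0+np.argmax(-np.diff(g[r,l0:l1]))+.5,r)); Rr.append((r0+np.argmax(np.diff(g[r,r0:r1]))+.5,r))
    fl=np.polyfit([p[1] for p in L],[p[0] for p in L],1); fr=np.polyfit([p[1] for p in Rr],[p[0] for p in Rr],1)
    ray_=lambda f,r: Ki@np.array([np.polyval(f,r),r,1.])
    # planes through camera containing each edge; edge direction = intersection
    nl=np.cross(ray_(fl,0),ray_(fl,400)); nr=np.cross(ray_(fr,0),ray_(fr,400))
    d=np.cross(nl,nr); d/=np.linalg.norm(d)
    r=rows[len(rows)//2]; a=ray_(fl,r); 
    # b on the right edge with (b-a).d=0, |b-a|=84mm
    b0=ray_(fr,r); e=ray_(fr,r+50)-b0
    k=((a-b0)@d)/1.0
    # find point on the right edge plane: param alpha*b0+beta*d
    al=1.0; M=np.c_[b0,d]
    # choose scale: a fixed; b=al*b0+be*d, (b-a) perpendicular to d and to camera-plane tilt unknown -> al: equal depth along normal assumption solved by roll=0 (tool x)
    xt=c['world_to_cam'][:3,:3]@R[:,0]
    # b-a = w*x' where x' = xt orthogonalised to d
    xp=xt-(xt@d)*d; xp/=np.linalg.norm(xp)
    sgn=np.sign(xp[0]); sol=np.linalg.lstsq(np.c_[b0,d,-xp*sgn],a,rcond=None)[0]; sc=.084/sol[2]
    A=w(c,a*sc); B=w(c,(a+xp*sgn*sol[2])*sc); D=c['inv'][:3,:3]@d
    T=lambda p:R.T@(p-t)*1000
    print('fit res',np.std([p[0]-np.polyval(fl,p[1]) for p in L]),np.std([p[0]-np.polyval(fr,p[1]) for p in Rr]))
    Dt=R.T@D; Dt*=np.sign(Dt[2]); print('dir in tool',Dt,'pitch deg',np.degrees(np.arcsin(Dt[1])),'yaw deg',np.degrees(np.arctan2(Dt[0],Dt[2])))
    print('edge mid in tool mm',T((A+B)/2),'world',(A+B)/2)
    return c
E
python3 - <<'E'
from h import *
c=plate_pose(range(50,215),170,210,350,395)
E
```

```text
fit res 0.28510109860344407 0.2843621139046697
dir in tool [0.0033 0.0014 1.    ] pitch deg 0.08092334879005016 yaw deg 0.19160291192401735
edge mid in tool mm [ 0.5543  3.7783 60.7779] world [ 0.4625 -0.0159  0.0544]
```

Request:
servo_tool(motion=[1, 0, -4, 1, 0, 0, 0, 1, 0, -9, 2.2, 0, 0, 0, 1, 0, -13, 3.3, 0, 0, 0, 1, 0, -13, 3.3, 0, 10, 0, 1, 0, -13, 3.3, 0, 20, 0])

```text
time: 8.25
eef_pos: [0.4897, -0.0197, 0.188]
ee_rot: [[0.458, -0.0, -0.889], [0.889, 0.0, 0.458], [-0.0, -1.0, 0.0]]
wrist_force: [0.1, 0.8, -0.9]
width: 0.0131
```

Request:
servo_tool(motion=[1, 0, 0, 0, 0, 10.5, 0, 1, 0, 0, 0, 0, 21, 0, 1, 0, 0, 0, 0, 31.5, 0, 1, 0, 0, 0, 0, 42, 0, 1, 0, 0, 0, 0, 52.5, 0])

```text
time: 8.88
eef_pos: [0.4894, -0.0196, 0.187]
ee_rot: [[0.984, -0.002, -0.178], [0.178, 0.001, 0.984], [-0.002, -1.0, 0.001]]
wrist_force: [-0.8, -0.3, -0.8]
width: 0.0127
```

Request:
servo_tool(motion=[1, 0, 0, 0, 0, 10.5, 0, 1, 0, 0, 0, 0, 21, 0, 1, 0, 0, 0, 0, 31.5, 0, 1, 0, 0, 0, 0, 42, 0, 1, 0, 0, 0, 0, 52.5, 0])

```text
time: 9.5
eef_pos: [0.4893, -0.0196, 0.187]
ee_rot: [[0.74, -0.003, 0.673], [-0.673, 0.001, 0.74], [-0.002, -1.0, -0.001]]
wrist_force: [0.1, 0.4, -1.1]
width: 0.0128
```

Request:
servo_tool(motion=[1, 0, 0, 0, 0, 10.5, 0, 1, 0, 0, 0, 0, 21, 0, 1, 0, 0, 0, 0, 31.5, 0, 1, 0, 0, 0, 0, 42, 0, 1, 0, 0, 0, 0, 52.5, 0])

```text
time: 10.12
eef_pos: [0.4893, -0.0196, 0.187]
ee_rot: [[-0.083, -0.003, 0.997], [-0.997, 0.001, -0.083], [-0.0, -1.0, -0.003]]
wrist_force: [-0.5, -0.4, -0.0]
width: 0.0129
```

Run:
```python
from h import *
a=np.radians(-12.7); u=np.array([np.cos(a),np.sin(a)]); n=np.array([-np.sin(a),np.cos(a)])
p=u*.46+n*.112; go([*p,.19],-102.7)
```

```text
at [ 0.4893 -0.0196  0.187 ] phi -94.78 t 10.125 F [-0.4709 -0.3764 -0.0042] w 0.012903202268326265
-> cm [-2.6328 -0.2944 -1.8162] rotvec deg [ 0.1648  7.9236 -0.0165]
```

Run:
```python
from h import *
go([.4766,.0038,.13],-102.7)
```

```text
at [ 0.4893 -0.0196  0.187 ] phi -94.78 t 10.125 F [-0.4709 -0.3764 -0.0042] w 0.012903202268326265
-> cm [-2.2252  5.7044 -1.441 ] rotvec deg [ 0.1648  7.9236 -0.0165]
```

Request:
servo_tool(motion=[1, -1.2, 0, -0.7, 0, 4, 0, 1, -2.22, 2, -1.44, 0, 7.9, 0, 1, -2.22, 5.6, -1.44, 0, 7.9, 0, 1, -2.22, 5.6, -1.44, 0, 7.9, 0])

```text
time: 10.62
eef_pos: [0.4748, 0.0041, 0.1296]
ee_rot: [[-0.213, -0.008, 0.977], [-0.977, 0.002, -0.213], [-0.0, -1.0, -0.008]]
wrist_force: [0.3, -0.5, -1.0]
width: 0.0128
```

Run:
```python
from h import *
go([.4766,.0038,.13],-102.7)
c=look('wrist')
cv2.imwrite('pics/w3.png',c['color']); np.savez('w3.npz',**c)
print(c['inv'])
```

```text
at [0.4748 0.0041 0.1296] phi -102.32 t 10.625 F [ 0.3373 -0.4509 -1.0024] w 0.012839211402667666
-> cm [-0.0116 -0.0386  0.1835] rotvec deg [ 0.4678  0.3822 -0.0006]
[[-0.2145 -0.9414 -0.2601  0.5391]
 [-0.9767  0.2071  0.0559 -0.0093]
 [ 0.0012  0.2661 -0.964   0.2718]
 [ 0.      0.      0.      1.    ]]
```

View pics/w3.png

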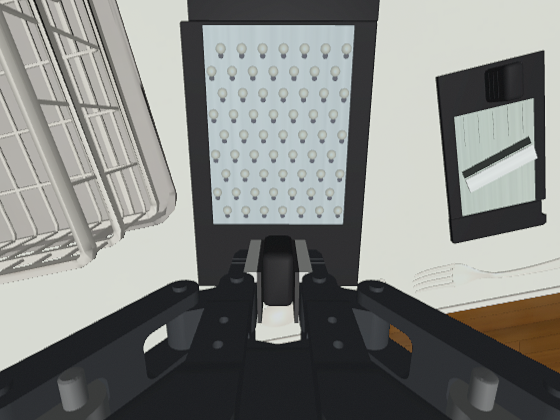

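The plate is held straight with its front towards the slicer, but the slicer is out of the wrist view. I'll go to the slot height, stay short of the sill and compare plate and deck in the top camera.

Request:
servo_tool(motion=[1, 0, 3, 1, 0, 0, 0, 1, 0, 6, 1.7, 0, 0, 0, 1, 0, 6.5, 1.7, 0, 0, 0, 1, 0, 6.5, 1.7, 0, 0, 0])

```text
time: 11.18
eef_pos: [0.4943, -0.0003, 0.0678]
ee_rot: [[-0.214, 0.0, 0.977], [-0.977, -0.0, -0.214], [0.0, -1.0, 0.0]]
wrist_force: [0.6, -0.5, 0.3]
width: 0.0126
```

Run:
```python
from h import *
go([.4932,0,.064],-102.7)
c=look('top'); np.savez('t1.npz',**c)
x0,y0=175,118
cr=cv2.resize(c['color'][y0:y0+145,x0:x0+120],None,fx=4,fy=4,interpolation=cv2.INTER_CUBIC); cv2.imwrite('pics/t1.png',cr)
```

```text
at [ 0.4943 -0.0003  0.0678] phi -102.33 t 11.175 F [ 0.5956 -0.4942  0.3218] w 0.012572210043187907
-> cm [-0.0049  0.3821 -0.1099] rotvec deg [-0.0159  0.367   0.0009]
```

View pics/t1.png

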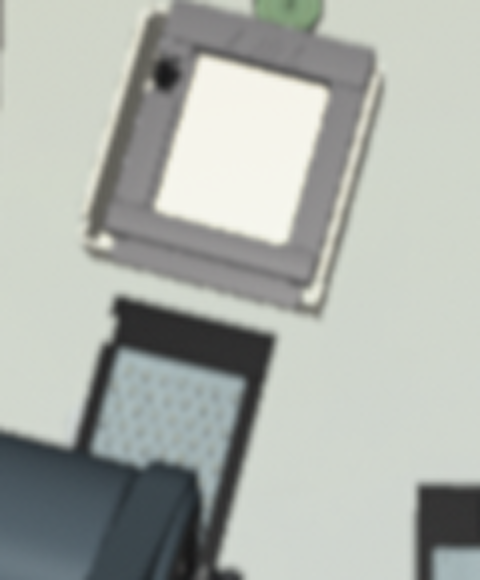

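The top crop shows the plate front at (116,298)–(273,340) just before the sill. The bridge runs from about (105,205) to (315,275). I'll fit edge lines for both.

```bash
cat >> h.py <<'E'
from scipy.ndimage import map_coordinates
def line(c,p,q,z,x0,y0,k,h=3,sgn=0):
    """refine a line near crop pixels p,q; returns world point/angle at height z"""
    g=cv2.cvtColor(c['color'],6).astype(float)
    o=lambda a:np.array([x0+(a[0]+.5)/k-.5,y0+(a[1]+.5)/k-.5])
    p,q=o(p),o(q); d=(q-p)/np.linalg.norm(q-p); n=np.array([-d[1],d[0]]); s=np.arange(-h,h+.01,.25); P=[]
    for t in np.linspace(.08,.92,25):
        m=p+(q-p)*t; X=m[:,None]+n[:,None]*s
        G=np.gradient(map_coordinates(g,[X[1],X[0]],order=1)); G=abs(G) if not sgn else np.clip(sgn*G,0,None)
        W=G*(G>.5*G.max()); P.append(m+n*(W@s/W.sum()))
    W=np.array([ray(c,a,z)[:2] for a in P],np.float32)
    vx,vy,x,y=cv2.fitLine(W,cv2.DIST_HUBER,0,.001,.001).ravel(); r=np.std((W-[x,y])@[-vy,vx])
    return np.array([x,y]),np.degrees(np.arctan2(vy,vx)),r*1000
E
python3 - <<'E'
from h import *
c=dict(np.load('t1.npz')); A=(175,118,4)
a=np.radians(-12.7); u=np.array([np.cos(a),np.sin(a)]); n=np.array([-np.sin(a),np.cos(a)])
S=np.array([.6522,-.0358])
for nm,p,q,z in [('plate R',(271,352),(217,545),.061),('plate L (below notch)',(105,348),(82,440),.061),('plate front',(122,300),(268,338),.061),
  ('deck R bridge..',(374,50),(312,275),.0705),('deck L',(167,8),(108,215),.0705),('open R',(326,100),(284,240),.06),('open L',(196,65),(158,210),.06),
  ('bridge front',(110,232),(305,282),.0705),('sill front',(90,252),(318,312),.054),('box R',(383,80),(326,300),.048),('box L',(141,15),(85,230),.048)]:
    x,ang,r=line(c,p,q,z,*A); print(nm,'ang %.2f res %.2f'%(ang,r),'u %.4f n %.4f'%(u@(x-S),n@(x-S)))
E
```

```text
plate R ang -12.14 res 0.43 u -0.0969 n -0.0422
plate L (below notch) ang -11.38 res 0.21 u -0.0813 n 0.0387
plate front ang 77.63 res 0.14 u -0.0300 n -0.0003
deck R bridge.. ang -13.01 res 0.23 u 0.0575 n -0.0555
deck L ang -12.33 res 1.92 u 0.0683 n 0.0543
open R ang -13.22 res 0.22 u 0.0564 n -0.0349
open L ang -12.94 res 0.26 u 0.0560 n 0.0349
bridge front ang 76.44 res 0.32 u -0.0014 n -0.0022
sill front ang 76.63 res 0.92 u -0.0151 n -0.0063
box R ang -12.57 res 0.24 u 0.0520 n -0.0587
box L ang -13.26 res 0.23 u 0.0544 n 0.0683
```

Request:
servo_tool(motion=[1, -0.3, 0.4, 0, 0, 0.8, 0, 1, -0.3, 0.4, 0, 0, 0.8, 0, 1, -0.3, 0.4, 0, 0, 0.8, 0])

```text
time: 11.6
eef_pos: [0.4948, 0.0028, 0.0635]
ee_rot: [[-0.227, 0.0, 0.974], [-0.974, -0.0, -0.227], [0.0, -1.0, 0.0]]
wrist_force: [0.4, 0.3, -0.5]
width: 0.0125
```

Run:
```python
from h import *
go([.4932,0,.064],-103.1)
A=(175,118,4)
c=look('top'); np.savez('t2.npz',**c)
a=np.radians(-13.1); u=np.array([np.cos(a),np.sin(a)]); n=np.array([-np.sin(a),np.cos(a)])
S=np.array([.6522,-.0358])
for nm,p,q,z in [('plate R',(263,355),(210,545),.061),('plate L (below notch)',(98,342),(75,435),.061),('plate front',(115,296),(260,336),.061),
  ('deck R bridge..',(374,50),(312,275),.0705),('open R',(326,100),(284,240),.06),('open L',(196,65),(158,210),.06)]:
    x,ang,r=line(c,p,q,z,*A,h=3); print(nm,'ang %.2f res %.2f'%(ang,r),'u %.4f n %.4f'%(u@(x-S),n@(x-S)))
cr=cv2.resize(c['color'][165:255,190:262],None,fx=6,fy=6,interpolation=cv2.INTER_CUBIC); cv2.imwrite('pics/t2.png',cr)
```

```text
at [0.4948 0.0028 0.0635] phi -103.11 t 11.6 F [ 0.4361  0.3465 -0.4532] w 0.01251693543421137
-> cm [ 0.3124 -0.0536 -0.0937] rotvec deg [-0.0263 -0.013   0.0003]
plate R ang -13.00 res 0.69 u -0.1013 n -0.0394
plate L (below notch) ang -13.04 res 0.23 u -0.0798 n 0.0416
plate front ang 76.76 res 0.16 u -0.0309 n -0.0002
deck R bridge.. ang -13.04 res 0.24 u 0.0583 n -0.0551
open R ang -13.24 res 0.24 u 0.0476 n -0.0345
open L ang -13.18 res 0.31 u 0.0607 n 0.0352
```

Request:
servo_tool(motion=[1, 0, 0, 0.8, 0, 0, 0, 1, 0, 0, 1.6, 0, 0, 0, 1, 0, 0, 2.4, 0, 0, 0, 1, 0, 0, 2.4, 0, 0, 0])

```text
time: 12.15
eef_pos: [0.5193, -0.0031, 0.0632]
ee_rot: [[-0.227, 0.001, 0.974], [-0.974, -0.0, -0.227], [0.0, -1.0, 0.001]]
wrist_force: [0.5, 0.1, -0.5]
width: 0.0125
```

Request:
servo_tool(motion=[1, 0, 0, 0.2, 0, 0, 0, 1, 0, 0, 0.4, 0, 0, 0, 1, 0, 0, 0.6, 0, 0, 0])

```text
time: 12.52
eef_pos: [0.5239, -0.004, 0.0631]
ee_rot: [[-0.227, -0.0, 0.974], [-0.974, 0.0, -0.227], [-0.0, -1.0, -0.0]]
wrist_force: [0.1, 0.1, -0.6]
width: 0.0129
```

Request:
servo_tool(motion=[1, 0, 0, 0.15, 0, 0, 0, 1, 0, 0, 0.3, 0, 0, 0, 1, 0, 0, 0.4, 0, 0, 0])

```text
time: 12.9
eef_pos: [0.5277, -0.0048, 0.0631]
ee_rot: [[-0.227, -0.0, 0.974], [-0.974, 0.0, -0.227], [-0.0, -1.0, -0.001]]
wrist_force: [0.1, 1.2, -0.8]
width: 0.0132
```

Request:
servo_tool(motion=[1, 0, 0, 0.15, 0, 0, 0, 1, 0, 0, 0.3, 0, 0, 0, 1, 0, 0, 0.4, 0, 0, 0])

```text
time: 13.28
eef_pos: [0.5317, -0.0058, 0.0631]
ee_rot: [[-0.227, -0.0, 0.974], [-0.974, 0.0, -0.227], [-0.0, -1.0, -0.0]]
wrist_force: [-0.2, 1.7, -0.7]
width: 0.0126
```

Request:
servo_tool(motion=[1, 0, 0, 0.15, 0, 0, 0, 1, 0, 0, 0.3, 0, 0, 0, 1, 0, 0, 0.4, 0, 0, 0])

```text
time: 13.65
eef_pos: [0.5357, -0.0068, 0.0631]
ee_rot: [[-0.227, -0.0, 0.974], [-0.974, 0.0, -0.227], [-0.0, -1.0, -0.0]]
wrist_force: [-0.7, 2.6, -1.6]
width: 0.0129
```

Run:
```python
from h import *
c=look('top')
go([.5,0,.063],-103.1)
cr=cv2.resize(c['color'][118:220,175:275],None,fx=5,fy=5,interpolation=cv2.INTER_CUBIC); cv2.imwrite('pics/t3.png',cr)
```

```text
at [ 0.5358 -0.0068  0.0631] phi -103.13 t 13.7 F [ 0.3629  1.4941 -1.0775] w 0.013188528056668885
-> cm [ 0.151   0.0115 -3.6455] rotvec deg [-0.0051 -0.0269 -0.004 ]
```

View pics/t3.png

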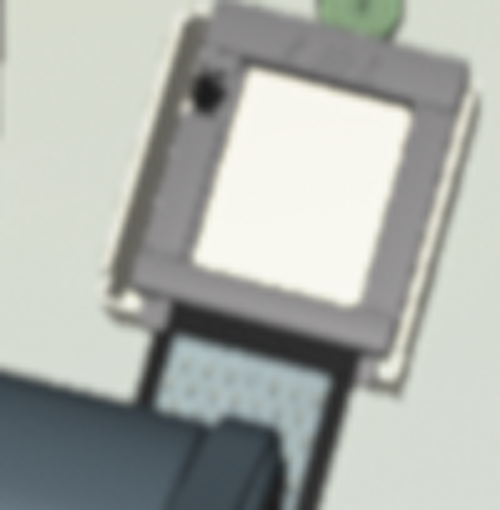

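The front edge is under the bridge, at (260,335) in the crop, and the plate is centred with low forces. I'm continuing with a small trim down and sideways.

Request:
servo_tool(motion=[1, -0.03, 0.03, 0.2, 0, 0, 0, 1, -0.05, 0.03, 0.4, 0, 0, 0, 1, -0.05, 0.03, 0.6, 0, 0, 0])

```text
time: 14.08
eef_pos: [0.5422, -0.008, 0.063]
ee_rot: [[-0.227, 0.001, 0.974], [-0.974, -0.0, -0.227], [0.0, -1.0, 0.001]]
wrist_force: [-0.1, -0.3, -1.0]
width: 0.0128
```

Request:
servo_tool(motion=[1, 0, 0, 0.2, 0, 0, 0, 1, 0, 0, 0.4, 0, 0, 0, 1, 0, 0, 0.6, 0, 0, 0, 1, 0, 0, 0.8, 0, 0, 0])

```text
time: 14.58
eef_pos: [0.5495, -0.0096, 0.0628]
ee_rot: [[-0.227, 0.0, 0.974], [-0.974, -0.0, -0.227], [0.0, -1.0, 0.0]]
wrist_force: [0.1, 0.2, -0.4]
width: 0.0129
```

Request:
servo_tool(motion=[1, 0, 0, 0.2, 0, 0, 0, 1, 0, 0, 0.4, 0, 0, 0, 1, 0, 0, 0.6, 0, 0, 0, 1, 0, 0, 0.8, 0, 0, 0])

```text
time: 15.08
eef_pos: [0.5573, -0.0113, 0.0628]
ee_rot: [[-0.227, -0.0, 0.974], [-0.974, 0.0, -0.227], [-0.0, -1.0, -0.0]]
wrist_force: [0.2, -0.1, -0.6]
width: 0.0129
```

Request:
servo_tool(motion=[1, 0, 0, 0.3, 0, 0, 0, 1, 0, 0, 0.6, 0, 0, 0, 1, 0, 0, 0.9, 0, 0, 0, 1, 0, 0, 1.2, 0, 0, 0])

```text
time: 15.58
eef_pos: [0.5691, -0.0141, 0.0628]
ee_rot: [[-0.227, -0.0, 0.974], [-0.974, 0.0, -0.227], [-0.0, -1.0, -0.0]]
wrist_force: [-0.2, -0.9, -0.3]
width: 0.0131
```

Request:
servo_tool(motion=[1, 0, 0, 0.3, 0, 0, 0, 1, 0, 0, 0.6, 0, 0, 0, 1, 0, 0, 0.9, 0, 0, 0, 1, 0, 0, 1.2, 0, 0, 0])

```text
time: 16.08
eef_pos: [0.5808, -0.0168, 0.0628]
ee_rot: [[-0.227, -0.0, 0.974], [-0.974, -0.0, -0.227], [0.0, -1.0, -0.0]]
wrist_force: [0.5, 0.6, -1.0]
width: 0.0125
```

Request:
servo_tool(motion=[1, 0, 0, 0.3, 0, 0, 0, 1, 0, 0, 0.6, 0, 0, 0, 1, 0, 0, 0.9, 0, 0, 0, 1, 0, 0, 1.2, 0, 0, 0])

```text
time: 16.58
eef_pos: [0.5924, -0.0195, 0.0629]
ee_rot: [[-0.227, 0.0, 0.974], [-0.974, -0.0, -0.227], [0.0, -1.0, 0.0]]
wrist_force: [-0.1, -0.1, -0.6]
width: 0.0128
```

Request:
servo_tool(motion=[1, 0, 0, 0.25, 0, 0, 0, 1, 0, 0, 0.5, 0, 0, 0, 1, 0, 0, 0.75, 0, 0, 0, 1, 0, 0, 1.0, 0, 0, 0])

```text
time: 17.08
eef_pos: [0.6022, -0.0218, 0.0629]
ee_rot: [[-0.227, -0.0, 0.974], [-0.974, 0.0, -0.227], [-0.0, -1.0, -0.0]]
wrist_force: [1.0, 0.3, -1.4]
width: 0.0128
```

Request:
servo_tool(motion=[1, 0, 0, 0.15, 0, 0, 0, 1, 0, 0, 0.3, 0, 0, 0, 1, 0, 0, 0.45, 0, 0, 0])

```text
time: 17.45
eef_pos: [0.6064, -0.0228, 0.0628]
ee_rot: [[-0.227, -0.0, 0.974], [-0.974, 0.0, -0.227], [0.0, -1.0, -0.0]]
wrist_force: [0.8, 0.0, -0.3]
width: 0.013
```

Request:
servo_tool(motion=[1, 0, 0, 0.15, 0, 0, 0, 1, 0, 0, 0.3, 0, 0, 0, 1, 0, 0, 0.4, 0, 0, 0])

```text
time: 17.82
eef_pos: [0.6099, -0.0237, 0.0627]
ee_rot: [[-0.227, -0.001, 0.974], [-0.974, 0.0, -0.227], [0.0, -1.0, -0.001]]
wrist_force: [-0.9, -0.3, -0.3]
width: 0.0126
```

Request:
servo_tool(motion=[1, 0, 0, 0.15, 0, 0, 0, 1, 0, 0, 0.3, 0, 0, 0, 1, 0, 0, 0.4, 0, 0, 0])

```text
time: 18.2
eef_pos: [0.6133, -0.0246, 0.0626]
ee_rot: [[-0.227, -0.002, 0.974], [-0.974, 0.0, -0.227], [0.0, -1.0, -0.002]]
wrist_force: [-3.5, -0.7, -0.1]
width: 0.0128
```

Request:
servo_tool(motion=[1, 0, 0, 0.15, 0, 0, 0, 1, 0, 0, 0.3, 0, 0, 0, 1, 0, 0, 0.3, 0, 0, 0])

```text
time: 18.58
eef_pos: [0.6178, -0.0255, 0.0629]
ee_rot: [[-0.227, 0.001, 0.974], [-0.974, -0.0, -0.227], [-0.0, -1.0, 0.001]]
wrist_force: [-1.0, -2.1, -1.4]
width: 0.0127
```

Request:
servo_tool(motion=[1, 0, 0, 0.15, 0, 0, 0, 1, 0, 0, 0.3, 0, 0, 0, 1, 0, 0, 0.3, 0, 0, 0])

```text
time: 18.95
eef_pos: [0.6205, -0.0261, 0.0629]
ee_rot: [[-0.227, 0.001, 0.974], [-0.974, -0.0, -0.227], [0.0, -1.0, 0.001]]
wrist_force: [-1.6, -2.8, -1.4]
width: 0.0129
```

Request:
servo_tool(motion=[1, 0, 0, 0.15, 0, 0, 0, 1, 0, 0, 0.3, 0, 0, 0, 1, 0, 0, 0.3, 0, 0, 0])

```text
time: 19.32
eef_pos: [0.6241, -0.0266, 0.0632]
ee_rot: [[-0.227, 0.002, 0.974], [-0.974, -0.0, -0.227], [-0.0, -1.0, 0.002]]
wrist_force: [0.1, 0.3, -1.2]
width: 0.0128
```

Request:
servo_tool(motion=[1, 0, 0, 0.15, 0, 0, 0, 1, 0, 0, 0.3, 0, 0, 0, 1, 0, 0, 0.3, 0, 0, 0])

```text
time: 19.7
eef_pos: [0.6251, -0.0269, 0.0626]
ee_rot: [[-0.227, -0.002, 0.974], [-0.974, 0.001, -0.227], [-0.0, -1.0, -0.002]]
wrist_force: [-2.5, 0.6, 0.1]
width: 0.0125
```

Request:
servo_tool(motion=[1, 0, 0, 0.1, 0, 0, 0, 1, 0, 0, 0.2, 0, 0, 0, 1, 0, 0, 0.2, 0, 0, 0])

```text
time: 20.08
eef_pos: [0.6251, -0.0269, 0.0625]
ee_rot: [[-0.227, -0.006, 0.974], [-0.974, 0.001, -0.227], [-0.0, -1.0, -0.006]]
wrist_force: [-6.4, 2.8, 2.0]
width: 0.0127
```

Request:
servo_tool(motion=[1, 0, 0, 0.1, 0, 0, 0, 1, 0, 0, 0.15, 0, 0, 0])

```text
time: 20.32
eef_pos: [0.6251, -0.0269, 0.0624]
ee_rot: [[-0.227, -0.009, 0.974], [-0.974, 0.002, -0.227], [-0.0, -1.0, -0.009]]
wrist_force: [-8.9, 2.8, 5.7]
width: 0.013
```

Run:
```python
from h import *
c=look('top'); np.savez('t4.npz',**c)
go([.625,-.027,.063],-103.1)
cr=cv2.resize(c['color'][112:212,180:270],None,fx=6,fy=6,interpolation=cv2.INTER_CUBIC); cv2.imwrite('pics/t4.png',cr)
```

```text
at [ 0.6251 -0.0269  0.0624] phi -103.12 t 20.375 F [-10.1697   2.6171   5.7159] w 0.012450295012310325
-> cm [ 0.0096 -0.0627 -0.0068] rotvec deg [ 0.533  -0.0187 -0.0009]
```

View pics/t4.png

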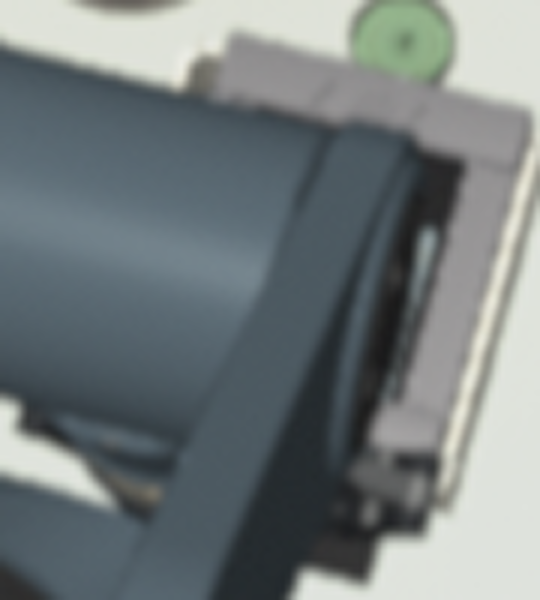

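Firm stop: about 10 N with no further motion, at the predicted home position. The plate's front has reached the deck's back, at (440,190) in the crop. I'll relax the push and give a light tug to check the catch.

Request:
servo_tool(motion=[1, 0, 0, -0.3, 0, 0, 0, 1, 0, 0, -0.55, 0, 0, 0, 1, 0, 0, -0.55, 0, 0, 0])

```text
time: 20.75
eef_pos: [0.625, -0.0273, 0.0631]
ee_rot: [[-0.227, 0.002, 0.974], [-0.974, -0.001, -0.227], [0.0, -1.0, 0.002]]
wrist_force: [0.3, -0.4, -1.2]
width: 0.0128
```

Request:
servo_tool(motion=[1, 0, 0, -0.1, 0, 0, 0, 1, 0, 0, -0.2, 0, 0, 0, 1, 0, 0, -0.2, 0, 0, 0])

```text
time: 21.12
eef_pos: [0.6226, -0.0266, 0.063]
ee_rot: [[-0.227, 0.001, 0.974], [-0.974, -0.0, -0.227], [0.0, -1.0, 0.001]]
wrist_force: [0.9, 0.7, -0.2]
width: 0.0126
```

Request:
servo_tool(motion=[1, 0, 0, -0.1, 0, 0, 0, 1, 0, 0, -0.15, 0, 0, 0, 1, 0, 0, -0.15, 0, 0, 0])

```text
time: 21.5
eef_pos: [0.6221, -0.0264, 0.0632]
ee_rot: [[-0.227, 0.003, 0.974], [-0.974, -0.001, -0.227], [-0.0, -1.0, 0.004]]
wrist_force: [5.4, -0.6, -3.6]
width: 0.013
```

The catch holds: 5 N pull and no further travel after about 2.9 mm of play. Pushing back to the stop, then releasing.

Request:
servo_tool(motion=[1, 0, 0, 0.2, 0, 0, 0, 1, 0, 0, 0.4, 0, 0, 0, 1, 0, 0, 0.6, 0, 0, 0, 1, 0, 0, 0.6, 0, 0, 0])

```text
time: 22.0
eef_pos: [0.625, -0.0271, 0.0625]
ee_rot: [[-0.227, -0.003, 0.974], [-0.974, 0.001, -0.227], [0.0, -1.0, -0.003]]
wrist_force: [-1.7, 0.4, -0.1]
width: 0.0127
```

Request:
servo_tool(motion=[1, 0, 0, -0.1, 0, 0, 0, 1, 0, 0, -0.12, 0, 0, 0, 3.5, 0, 0, -0.12, 0, 0, 0, 3.5, 0, 0, -0.12, 0, 0, 0, 3.5, 0, 0, -0.12, 0, 0, 0])

```text
time: 22.62
eef_pos: [0.6254, -0.0272, 0.0629]
ee_rot: [[-0.227, 0.0, 0.974], [-0.974, -0.0, -0.227], [0.0, -1.0, 0.0]]
wrist_force: [0.1, 0.2, -0.6]
width: 0.0347
```

Request:
servo_tool(motion=[3.5, 0, -1, 0, 0, 0, 0, 3.5, 0, -4, 0, 0, 0, 0, 3.5, 0, -9, 0, 0, 0, 0, 3.5, 0, -13, -4, 0, 0, 0, 3.5, 0, -15, -10, 0, 0, 0])

```text
time: 23.25
eef_pos: [0.5304, -0.0053, 0.2159]
ee_rot: [[-0.228, 0.008, 0.974], [-0.974, -0.002, -0.228], [-0.0, -1.0, 0.008]]
wrist_force: [-0.2, -0.1, 1.1]
width: 0.0352
```

Request:
servo_tool(motion=[3.5, 0, 0, -4, 0, 0, 0, 3.5, 5, 0, -6, 0, 0, 0, 3.5, 5, 0, -6, 0, 0, 0])

```text
time: 23.62
eef_pos: [0.4569, -0.0409, 0.2135]
ee_rot: [[-0.23, 0.0, 0.973], [-0.973, -0.001, -0.23], [0.001, -1.0, 0.0]]
wrist_force: [1.0, 0.0, -0.3]
width: 0.0349
```

Run:
```python
from h import *
c=look('top'); s=ctrl.read_state(); print(s['eef_pos'],s['time'])
cr=cv2.resize(c['color'][105:320,170:370],None,fx=2.7,fy=2.7,interpolation=cv2.INTER_CUBIC); cv2.imwrite('pics/t5.png',cr)
for l in ['plate_grip','grating_plate','slicing_plate','lemon','slicer']:
    for d in ctrl.tip_of('top',l)[:2]: print(l,round(d['p'],2),w(c,d['xyz']))
```

```text
[ 0.4585 -0.0405  0.2136] 23.675
plate_grip 0.68 [ 0.6254 -0.0289  0.0688]
grating_plate 0.57 [ 0.6798 -0.0412  0.0547]
slicing_plate 0.58 [ 0.4751 -0.1919  0.0009]
lemon 0.59 [ 0.6744 -0.2718  0.0017]
slicer 0.61 [ 0.7128 -0.0442 -0.0029]
```

View pics/t5.png

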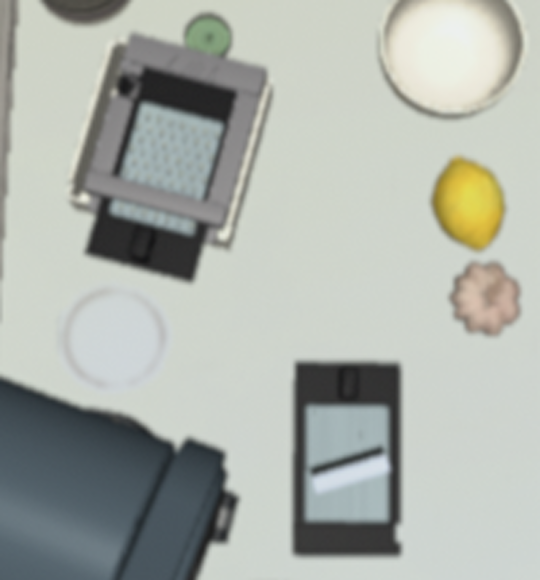

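The plate sits fully in the deck with its grip outside at (143,243). Its front is against the back bridge at (190,90). The slicing plate (348,458) and lemon (470,203) have not moved, and the robot is clear.

```bash
python3 -c "
from bench import ctrl
print(ctrl.sign_off())"
```

```text
the job is handed in; nothing more can be done
None
```

The grating plate is in the slicer box, fully home with the side catch in its notch, and I handed the job in at about 24 s of the 67 s allowed.

I took the plate by its grip, turned it about 185° and lined it up with the shifted deck using the top camera. I then fed it through the slot by feel. It went in on the first try.

- **Home:** The plate met a firm stop at the home position I had predicted. The highest wrist force I read was about 12 N, well under the 30 N limit for the guides.
- **Catch:** It resisted before the end, then the load dropped. On a light tug the plate moved back about 2.9 mm and then held at about 5 N. I pushed it home again before letting go, and I did not look at the catch itself in close-up.
- **Bystanders:** In the last picture the slicing plate and lemon are where they were, to within the cameras' accuracy, and the robot touches nothing.
- **Grasp:** My first grasp sat a little high and pressed on the plate with about 7 N. I reopened, lowered and gripped again before lifting.
- **Disagreement:** The network put the slot's sideways position about 6–8 mm from my own edge measurements in the top picture. That is the centred slot point, while the deck had shifted, so I went by the edges.

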